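# Point out the empty bay and the missing cell

## Task

One bay of the four-bay battery tray is empty: show a colleague what to load. Point straight down with the fingertips at the middle of the empty bay, 2 to 4 cm above the tray, and stay there for about two seconds; then point in the same way, 2 to 4 cm above it, at the middle of the loose battery cell that lies on the soft work mat to the right of the tray, again for about two seconds, and finally raise the hand well clear above the bench. Touch and move nothing, and on the way do not bring the fingertips low over a full bay, the solder spool or the key block, as if pointing at them.

Things in the scene. Friction and masses are not known exactly. Their poses are not given: they have to be found in the camera images.
- tray: grey plastic battery tray fixed on the bench, 84 x 152 x 16 mm, origin at the centre of its underside, z up. Four open bays side by side along its y axis at y = -54, -18, 18 and 54 mm; each is 70 mm long along the tray's x, 21 mm wide, with its floor 6 mm above the bench. Three bays hold a cell, one (any of the four) is empty. The tray's place and yaw vary.
- empty_bay (a point): middle of the mouth of the empty bay, level with the tray's top face, 16 mm above the bench; its x axis runs along the bay, z up
- cell_1: battery cell lying in a bay of the tray, 18 mm thick, 66 mm long along its own y axis; origin at the centre of its underside, z up; its top is 24 mm above the bench. Loose: it must stay in its place.
- cell_2: battery cell lying in a bay of the tray, 18 mm thick, 66 mm long along its own y axis; origin at the centre of its underside, z up; its top is 24 mm above the bench. Loose: it must stay in its place.
- cell_3: battery cell lying in a bay of the tray, 18 mm thick, 66 mm long along its own y axis; origin at the centre of its underside, z up; its top is 24 mm above the bench. Loose: it must stay in its place.
- spare_cell: the loose cell, of the same kind (18 mm thick, 66 mm long along its y axis), on the work mat right of the tray (level with the bench), in one of three places, two near the front edge and one farther back, in any direction; origin at the centre of its underside, z up; top 18 mm above the bench. A soldering-iron lead hangs over the mat to the right of these places: keep the hand clear of it
- spool: bystander: small round solder spool lying flat on the mat, 42 mm across, 13 mm high, origin at the centre of its underside; it may have changed places with the loose cell or the key block
- key_block: bystander: bit holder block, 26 x 75 x 33 mm (long along its y), with a row of bits standing in it, on the mat; origin at the centre of its underside; it may have changed places with the loose cell or the spool
Things that resemble listed ones, but are neither listed nor needed, are in the scene too. What is shaped like the spare_cell but brown or yellow is not meant.

How it is judged:
By the outcome, as a careful person would: the job done as asked, in the order asked, and still so for the second after the job is handed in, with the robot touching nothing.
It also fails if it takes over 48 s, if anything falls off the work surface, if the arm or the gripper's body presses on something with over 40 N, if the wrist force passes 120 N, or if a joint passes its speed limit or range.

## Robot

A 6-joint arm with a two-finger parallel gripper is mounted at the origin on a cart in front of the work surface, level with it; the furniture and walls round the work are solid. World frame = base frame: x ahead of the robot, y to its left, z up, the work surface at z = 0. Lengths are in m, angles in degrees, forces in N, time in s.
With the tool pointing down it reaches from about 0.35 to 0.875 m from the base axis. Payload 4.2 kg.
Tool frame: the origin (TCP) lies between the finger pads, 19 mm behind the fingertips; this is the grasp point; z points along the fingers, y is the line along which they close (so a half turn about z gives the same grasp; the last joint's range is limited). The gripper opens to 87 mm and grips with 3 to 60 N. Pads are 19 mm wide; open, the fingers measure 117 mm over their backs; the gripper's body (75 mm by 190 mm) begins 51 mm behind the grasp point.
Start: joints at [88.957, 22.042, 0.453, 0, -68.411, -14.817], TCP at [0.171, 0.601, 0.241] pointing down, gripper open.
Joint ranges: [-179.83, 179.83], [-69.29, 118.12], [-61.27, 80.66], [-181.25, 117.63], [-171.15, -9.14], [-177.46, 177.46]. Speed limits (degrees/s): [159.86, 159.86, 180, 180, 180, 180].

## Interface

Orientations are given as [roll, pitch, yaw] about the fixed x, y, z axes, in that order (R = Rz(yaw) Ry(pitch) Rx(roll)).
In Python, from workcell import env gives the robot as it stands. The module is installed in compiled form; this text tells all that it offers. Calls block until the motion is done:
- env.goto(position, orientation): joint-space move of the TCP to a pose.
- env.move_straight(position, rotation=None, rate=0.15, force_limit=None): straight line of the TCP; rotation=None keeps the orientation; rate is the mean speed in m/s. With force_limit (N) it stops when the force on the tool has changed by that much, and returns True; else False.
- env.set_joints(angles): joint-space move.
- env.gripper_to(opening, grasp_force=None): opening from 0.0 (shut) to 1.0 (fully open); grasp_force is the grip in N (None keeps the last); returns when the fingers have stopped.
- env.dwell(seconds).
- env.inverse_kinematics(position, orientation): joint angles nearest the present ones, or None.
- env.read_state(): the state.
- env.grab_frame(name): name is "scene" or "side" or "wrist"; returns a dict with "image" (400x640x3 uint8, blue, green, red), "fx", "fy", "cx", "cy" (pixels), "position" and "orientation" of the camera in the world. Camera axes: x right, y up, looking along -z (the intrinsics and any distortion apply to the point x, -y, -z); pixel columns grow to the right and rows downward; lengths in m; the calibration is good to about 2 mm. The wrist camera is an equidistant fisheye: a pixel r from the principal point sees the ray r / f radians off the axis. A picture is of the moment at which its call begins. There is no depth.
A pose or a line that the arm cannot do raises env.Unreachable and nothing moves.
- env.close_job(): hands the job in; it is judged then, once.
Trained networks look in a picture, given as the dict that the camera call returned (one of the last four; its "shot" number tells which), for a name from the list of things; names that differ only in an ending like _2 or _b are one class to them, and where a whole thing is asked for, a point or a joint stands for the part that bears it (a point fixed in the world has none). Each returns a list of dicts, best first, with "score" (0 to 1); they miss things now and then, are a little off and sometimes report something else, mostly with a low value. They report only what shows in the picture. A call takes as long as a camera call. They do not tell look-alikes from the thing itself.
- env.search_frame(picture, thing): "xyz" ([x, y, z] in m, in world coordinates, good to about 4 mm: the middle of the surface that is visible of it).
- env.trace(picture, thing): "mask" (400x640 bool, what is visible of it).
The state is a dict: "clock": time; "joint_positions": joint angles; "qvel": joint speeds; "joint_torque": joint torques, N m; "position": TCP position; "tool_rot": TCP orientation; "force": force on the tool from outside, world axes, zero at the start; "wrist_torque": the same for the moment, N m; "opening": opening from 0.0 (shut) to 1.0 (fully open); "finger_force": force on a finger pad.
Only numpy, scipy, OpenCV 4.12 (cv2) and the standard library are available. Lean on these libraries where they do the work, as an engineer would, in place of code of your own. Each camera call takes 0.05 s, during which the arm holds its last target. There are 200 camera calls.

## Working session

There is one attempt and no reset: what is moved stays moved. The work goes in short steps, each a Python script; the robot and the scene stay as the last script left them, time stands still between calls to the robot, and variables do not carry over. Pictures are saved under pics/ and viewed, at most 10 in all, crops included, and the job is handed in when it is done.

```bash
mkdir -p pics
python3 - <<'E'
from workcell import env
import cv2
for n in ["scene","side"]:
    p=env.grab_frame(n); cv2.imwrite(f"pics/{n}0.png",p["image"])
    print(n,p["position"],p["orientation"],p["fx"],p["cx"],p["cy"],[k for k in p])
    for t in ["tray","empty_bay","cell_1","spare_cell","spool","key_block"]:
        for d in env.search_frame(p,t): print(t,d)
s=env.read_state();print(s["clock"],s["position"],s["tool_rot"])
E
```

```text
scene [-0.19218844 -0.56651184  0.52835253] [ 66.37825371   0.67236285 -45.35308526] 361.04377828236363 318.7369385556822 200.5209518891706 ['image', 'fx', 'fy', 'cx', 'cy', 'position', 'orientation', 'shot']
tray {'xyz': [0.4321, 0.2925, 0.0122], 'score': 0.88}
cell_1 {'xyz': [0.4484, 0.3483, 0.0194], 'score': 0.66}
cell_1 {'xyz': [0.4497, 0.382, 0.0229], 'score': 0.39}
spare_cell {'xyz': [0.5479, -0.2728, 0.013], 'score': 0.73}
spare_cell {'xyz': [0.6603, -0.2634, 0.0131], 'score': 0.68}
spare_cell {'xyz': [0.5246, 0.1214, 0.0154], 'score': 0.44}
spare_cell {'xyz': [0.4722, 0.5749, 0.0122], 'score': 0.4}
key_block {'xyz': [0.4547, -0.0463, 0.0206], 'score': 0.69}
side [-0.01799915  1.13125731  0.59129995] [  64.00703654   -0.31982733 -149.86497629] 390.0212508573659 319.60977362694894 205.78181368705046 ['image', 'fx', 'fy', 'cx', 'cy', 'position', 'orientation', 'shot']
tray {'xyz': [0.4373, 0.342, 0.0155], 'score': 0.79}
cell_1 {'xyz': [0.4414, 0.3229, 0.022], 'score': 0.59}
cell_1 {'xyz': [0.4508, 0.3616, 0.0229], 'score': 0.57}
cell_1 {'xyz': [0.4451, 0.3999, 0.0218], 'score': 0.48}
spare_cell {'xyz': [0.4716, 0.5907, 0.0159], 'score': 0.68}
0.7 [0.17076506 0.6012004  0.24128316] [-1.79997749e+02 -5.77919873e-05 -1.58575969e+01]
```

View pics/scene0.png

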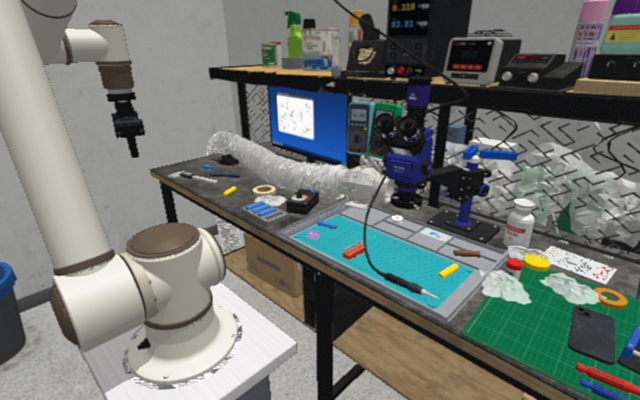

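View pics/side0.png

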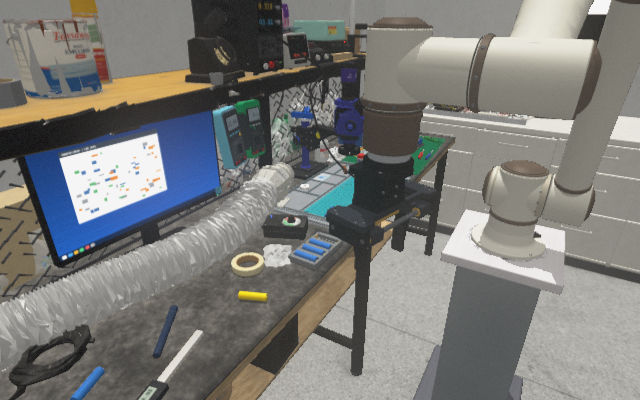

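The scene view shows the tray at (262,210) and the mat to its right. Blue cell-like things are at (327,225) on the mat, plus far-left ones that are pens or a lookalike near (205,165). The yellow (448,270) and brown (467,253) lookalikes are ruled out by colour. The spool is at (314,236) and the red key block at (354,250). The lead hangs at x≈365-390. The side view shows the tray at (318,248) with 3 blue cells. Next I'll look from above with the wrist camera, gripper closed.

Run:
```python
from workcell import env
import cv2
env.gripper_to(0.0)
for i,(pos,yaw) in enumerate([((0.40,0.36,0.26),0),((0.42,0.26,0.26),0)]):
    env.goto(pos,[180,0,yaw])
    p=env.grab_frame("wrist"); cv2.imwrite(f"pics/w{i}.png",p["image"])
    print(env.read_state()["clock"],p["position"],p["orientation"],p["fx"],p["cx"],p["cy"])
    for t in ["tray","cell_1","spare_cell","spool","key_block"]:
        for d in env.search_frame(p,t): print(t,d)
```

```text
3.5333 [0.48271375 0.36020066 0.40307759] [-1.74758114e+01  2.33222674e-02 -8.99999129e+01] 309.70691628693146 320.24879382839976 202.51391808996652
tray {'xyz': [0.4507, 0.3334, 0.0171], 'score': 0.83}
cell_1 {'xyz': [0.4507, 0.3592, 0.0222], 'score': 0.88}
cell_1 {'xyz': [0.4538, 0.3898, 0.0216], 'score': 0.82}
cell_1 {'xyz': [0.4476, 0.3213, 0.022], 'score': 0.82}
spare_cell {'xyz': [0.4752, 0.5832, 0.0194], 'score': 0.76}
spare_cell {'xyz': [0.527, 0.1249, 0.0193], 'score': 0.67}
spare_cell {'xyz': [0.5443, -0.2558, 0.0122], 'score': 0.65}
spare_cell {'xyz': [0.649, -0.2398, 0.0151], 'score': 0.61}
spool {'xyz': [0.4495, 0.1084, 0.0123], 'score': 0.76}
key_block {'xyz': [0.4642, -0.0314, 0.0218], 'score': 0.97}
key_block {'xyz': [0.4501, 0.3545, 0.0206], 'score': 0.69}
4.325 [0.50307526 0.25872685 0.40350015] [-1.74421148e+01  4.63439176e-02 -9.00972482e+01] 309.70691628693146 320.24879382839976 202.51391808996652
tray {'xyz': [0.4533, 0.3246, 0.012], 'score': 0.85}
cell_1 {'xyz': [0.4551, 0.3861, 0.0214], 'score': 0.94}
cell_1 {'xyz': [0.4488, 0.3179, 0.022], 'score': 0.88}
cell_1 {'xyz': [0.4533, 0.3521, 0.0239], 'score': 0.61}
spare_cell {'xyz': [0.5273, 0.1254, 0.0159], 'score': 0.82}
spare_cell {'xyz': [0.4749, 0.5801, 0.0167], 'score': 0.76}
spare_cell {'xyz': [0.5433, -0.2598, 0.0126], 'score': 0.57}
spare_cell {'xyz': [0.6626, -0.2463, 0.0155], 'score': 0.47}
key_block {'xyz': [0.4635, -0.031, 0.0192], 'score': 0.85}
```

```bash
python3 -c "
import cv2,numpy as np
a=cv2.imread('pics/w0.png');b=cv2.imread('pics/w1.png')
cv2.imwrite('pics/w01.png',cv2.resize(np.vstack([a,b]),(480,600)) if 0 else cv2.resize(b,(800,500)))"
```

```text
(no output)
```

View pics/w01.png

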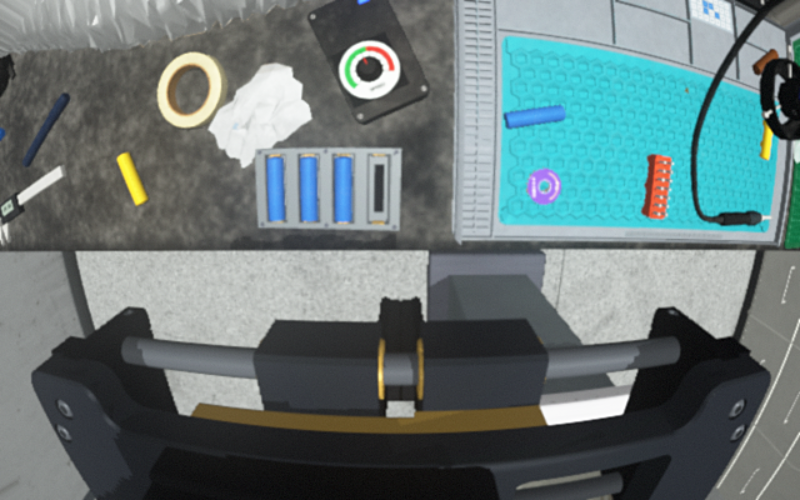

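The wrist view (800×500 scale) shows the tray at (328,189) with three blue cells. The rightmost bay is empty, at (379,188). The mat holds a blue cell at (535,116), the purple spool at (544,186), the red key block at (658,187), and the lead at x≥690.

Spare candidates:
- Blue (535,116): fits, being blue and on the mat right of the tray.
- Yellow (131,178): wrong colour and left of the tray.
- Brown (765,62) and yellow (767,140): wrong colour.

Next I'll triangulate and take an enlarged crop.

```bash
cat > h.py <<'E'
import numpy as np, cv2
from scipy.spatial.transform import Rotation as R
def ray(p,uv):
    x,y=(uv[0]-p["cx"])/p["fx"],(uv[1]-p["cy"])/p["fy"]
    t=np.hypot(x,y); d=np.array([x/t*np.sin(t),-y/t*np.sin(t),-np.cos(t)])
    return np.array(p["position"]),R.from_euler("xyz",p["orientation"],degrees=True).apply(d)
def plane(p,uv,z):
    o,d=ray(p,uv); return o+d*(z-o[2])/d[2]
def proj(p,X):
    c=R.from_euler("xyz",p["orientation"],degrees=True).inv().apply(np.array(X)-p["position"])
    t=np.arctan2(np.hypot(c[0],c[1]),-c[2]); u=np.array([c[0],-c[1]])/np.hypot(c[0],c[1])*t
    return u*[p["fx"],p["fy"]]+[p["cx"],p["cy"]]
def tri(obs):
    A=0;b=0
    for o,d in obs:
        M=np.eye(3)-np.outer(d,d);A=A+M;b=b+M@o
    return np.linalg.solve(A,b)
def blues(p):
    h=cv2.cvtColor(p["image"],cv2.COLOR_BGR2HSV)
    m=cv2.inRange(h,(100,110,90),(125,255,255)); m[200:]=0
    n,l,s,c=cv2.connectedComponentsWithStats(m)
    out=[]
    for i in range(1,n):
        if s[i,4]>150:
            r=cv2.minAreaRect(np.argwhere(l==i)[:,::-1].astype(np.float32)); out.append((r[0],cv2.boxPoints(r),s[i,4]))
    return out
E
python3 - <<'E'
from workcell import env
import cv2,numpy as np
from h import *
ps=[]
for pos in [(0.42,0.26,0.26),(0.40,0.18,0.30)]:
    env.goto(pos,[180,0,0]); ps.append(env.grab_frame("wrist"))
cells=[]
for p in ps:
    o=[(c,plane(p,c,.016),a) for c,b,a in blues(p)]
    cells.append(o)
    for c,X,a in o: print(np.round(c,1),X.round(4),a)
    print()
for c,X,a in cells[0]:
    q=min(cells[1],key=lambda k:np.linalg.norm(k[1]-X)); print("tri",tri([ray(ps[0],c),ray(ps[1],q[0])]).round(4))
im=ps[0]["image"]; 
u=proj(ps[0],(0.446,0.284,.016)); print(u)
a=cv2.resize(im[100:200,195:335],None,fx=5,fy=5,interpolation=2)
cv2.imwrite("pics/c_tray.png",a)
a=cv2.resize(im[50:190,390:540],None,fx=4,fy=4,interpolation=2); cv2.imwrite("pics/c_spare.png",a)
print(env.read_state()["clock"])
import pickle; pickle.dump(ps,open("ps.pkl","wb"))
E
```

```text
[428.4  92.7] [0.5278 0.122  0.016 ] 606
[246.8 150.4] [0.4508 0.3538 0.016 ] 693
[274.5 150.5] [0.4499 0.3177 0.016 ] 718
[220.5 150.5] [0.4518 0.3895 0.016 ] 654

[363.6  76.8] [0.5277 0.1204 0.016 ] 552
[200.2 135.4] [0.4506 0.3533 0.016 ] 528
[223.  134.5] [0.45   0.3177 0.016 ] 557
[178.3 136. ] [0.4519 0.3893 0.016 ] 493

tri [0.5283 0.1195 0.0088]
tri [0.4504 0.3545 0.0132]
tri [0.45   0.3177 0.0163]
tri [0.4518 0.3898 0.015 ]
[301.09097836 153.25200682]
5.3833
```

View pics/c_tray.png

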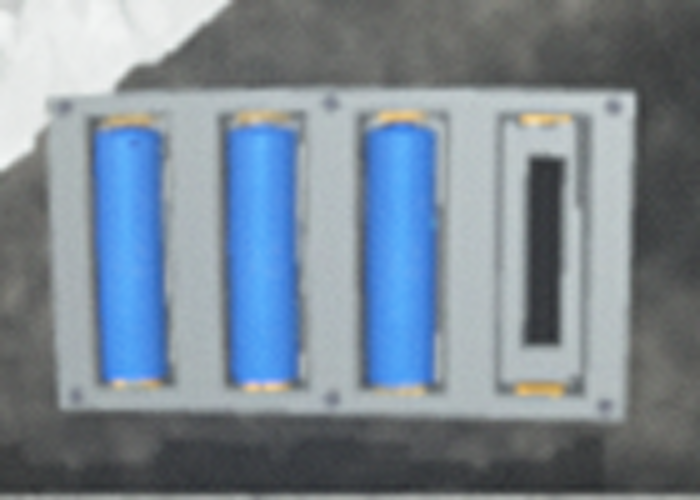

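View pics/c_spare.png

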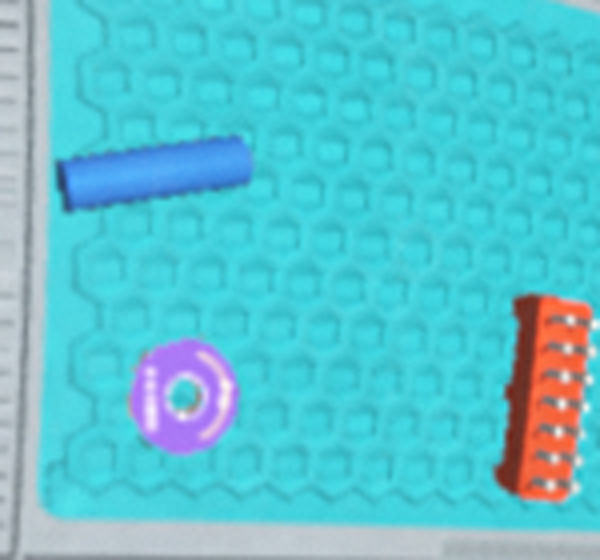

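The tray crop confirms the rightmost bay is empty, with its mouth at crop (498–588,114–394). The mat crop confirms the blue cell at (155,173) is the spare, with the spool at (185,397) and the key block at (555,400) well apart. Before moving in I'll compute the bay centre and locate the lead in 3D.

Run:
```python
import pickle,cv2,numpy as np
from h import *
ps=pickle.load(open("ps.pkl","rb"))
p=ps[0]
f=lambda L,z:[plane(p,(195+(x+.5)/5-.5,100+(y+.5)/5-.5),z) for x,y in L]
b=np.array(f([(498,115),(590,113),(583,395),(499,393)],.016)); print(b.round(4),b.mean(0).round(4))
t=np.array(f([(50,92),(635,92),(625,420),(60,408)],.016)); print(t.round(4),t.mean(0).round(4))
for c,bx,a in blues(p):
    if c[0]>400: 
        for k in bx: print(plane(p,k,.010).round(4))
sc=cv2.imread("pics/scene0.png")[60:290,290:480]
w=ps[1]["image"][0:200,330:640]; w0=p["image"][0:200,390:640]
w=cv2.resize(w,None,fx=1.4,fy=1.4); w0=cv2.resize(w0,None,fx=1.4,fy=1.4)
s=cv2.resize(sc,None,fx=2.0,fy=2.4)
o=np.zeros((570,830,3),np.uint8)
o[:280,:w.shape[1]]=w; o[282:562,:w0.shape[1]]=w0; o[:s.shape[0],440:440+s.shape[1]]=s
cv2.imwrite("pics/lead.png",o[:,:800])
```

```text
[[0.4848 0.2922 0.016 ]
 [0.4851 0.2693 0.016 ]
 [0.4131 0.2715 0.016 ]
 [0.4137 0.2931 0.016 ]] [0.4492 0.2815 0.016 ]
[[0.4955 0.4093 0.016 ]
 [0.4904 0.2582 0.016 ]
 [0.4065 0.2607 0.016 ]
 [0.411  0.4126 0.016 ]] [0.4508 0.3352 0.016 ]
[0.5297 0.1537 0.01  ]
[0.5444 0.0873 0.01  ]
[0.5272 0.0841 0.01  ]
[0.5131 0.1509 0.01  ]
```

View pics/lead.png

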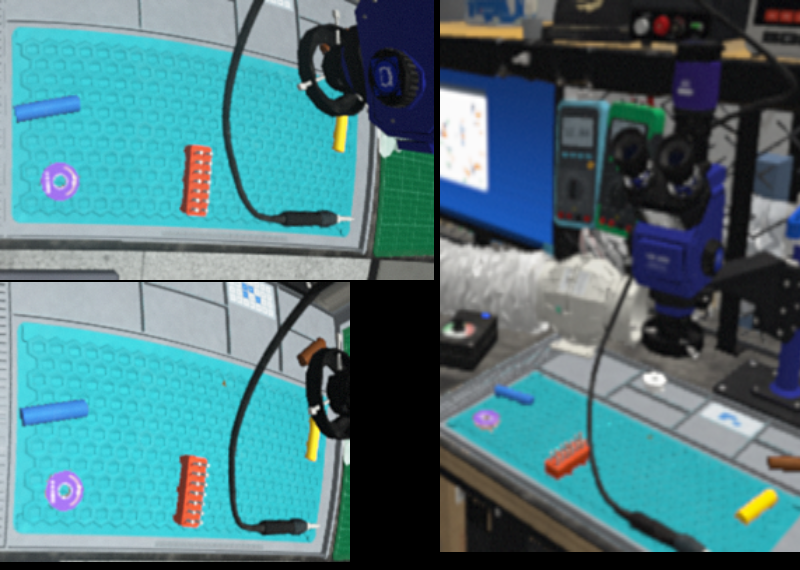

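Run:
```python
import pickle,numpy as np
from h import *
ps=pickle.load(open("ps.pkl","rb"))
L1=[(240,180),(226,100),(238,42),(258,3)]
L0=np.array([(250,525),(234,490),(232,445),(240,400),(258,362),(282,325),(310,295),(325,285)],float)
L0=(L0-[0,282])/1.4+[390,0]
L0=np.concatenate([np.linspace(L0[i],L0[i+1],20) for i in range(len(L0)-1)])
for x,y in L1:
    o,d=ray(ps[1],(330+x/1.4,y/1.4)); best=[]
    for z in np.arange(0,.38,.005):
        X=o+d*(z-o[2])/d[2]; best.append((np.linalg.norm(L0-proj(ps[0],X),axis=1).min(),X.round(3)))
    best.sort(key=lambda k:k[0]); print([(round(b[0],1),b[1].tolist()) for b in best[:3]])
```

```text
[(np.float64(0.3), [0.469, -0.075, 0.055]), (np.float64(0.4), [0.469, -0.071, 0.06]), (np.float64(0.9), [0.469, -0.078, 0.05])]
[(np.float64(0.4), [0.541, -0.03, 0.095]), (np.float64(0.9), [0.54, -0.027, 0.1]), (np.float64(1.3), [0.542, -0.033, 0.09])]
[(np.float64(0.4), [0.586, -0.022, 0.13]), (np.float64(0.9), [0.585, -0.019, 0.135]), (np.float64(1.6), [0.588, -0.025, 0.125])]
[(np.float64(0.8), [0.616, -0.028, 0.155]), (np.float64(1.3), [0.613, -0.024, 0.16]), (np.float64(1.7), [0.618, -0.031, 0.15])]
```

Bay centre is (0.449, 0.2815) and spare centre is (0.5285, 0.119). The lead is at y ≈ -0.025, 14 cm from the spare. A yaw of 90° keeps the gripper's long side along x, away from the lead.

```bash
python3 - <<'E'
from workcell import env
import cv2
D=[180,0,90]
def st(): s=env.read_state(); print(round(s["clock"],2),s["position"].round(4),s["tool_rot"].round(2),s["force"].round(2))
env.goto([0.4492,0.2815,0.20],D)
env.move_straight([0.4492,0.2815,0.065]); st()
for n in ("scene","side","wrist"): cv2.imwrite(f"pics/b_{n}.png",env.grab_frame(n)["image"])
env.dwell(2.0); st()
env.move_straight([0.4492,0.2815,0.20]); st()
E
python3 -c "
import cv2,numpy as np
a=cv2.imread('pics/b_scene.png')[120:260,200:340];b=cv2.imread('pics/b_wrist.png')
o=np.zeros((600,800,3),np.uint8);o[:400,:400]=cv2.resize(a,(400,400),interpolation=2);o[:400,400:800]=cv2.resize(cv2.imread('pics/b_side.png')[190:300,270:380],(400,400),interpolation=2);o[400:,:320]=cv2.resize(b,(320,200));cv2.imwrite('pics/bay.png',o)"
```

```text
7.78 [0.4497 0.282  0.0659] [ 1.7992e+02 -8.0000e-02  9.0010e+01] [ 0.03 -0.16  0.21]
9.93 [0.4492 0.2815 0.065 ] [180.  -0.  90.] [-0.18  0.79 -0.18]
10.97 [0.4486 0.281  0.199 ] [-1.799e+02  7.000e-02  8.999e+01] [-0.36  0.4   0.05]
```

View pics/bay.png

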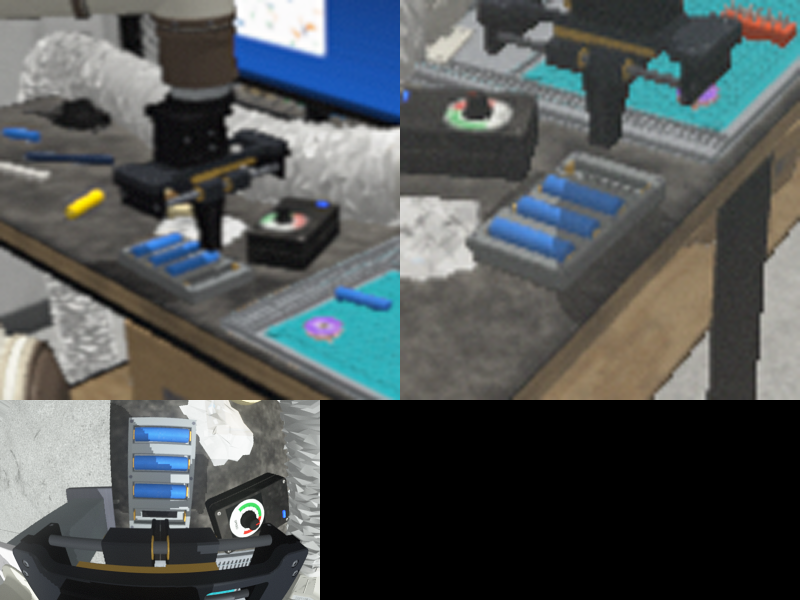

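The views show the fingertips a little above the middle of the empty bay (scene tip at (208,245), side tip at (603,143)), clear of the cells. Now I'll do the spare cell.

Run:
```python
from workcell import env
import cv2,numpy as np
def st(): s=env.read_state(); print(round(s["clock"],2),s["position"].round(4),s["tool_rot"].round(2),s["force"].round(2))
S=[0.5285,0.1193]
env.move_straight([*S,0.20]); env.move_straight([*S,0.067]); st()
env.dwell(0.3)
a=env.grab_frame("scene")["image"][130:270,260:400]; b=env.grab_frame("wrist")["image"]
env.dwell(1.8); st()
env.move_straight([*S,0.30]); env.dwell(0.5); st()
c=env.grab_frame("scene")["image"]
o=np.zeros((560,800,3),np.uint8);o[:400,:400]=cv2.resize(a,(400,400),interpolation=2);o[:250,400:]=cv2.resize(b,(400,250));o[260:510,400:]=cv2.resize(c,(400,250));cv2.imwrite("pics/spare.png",o)
```

```text
13.36 [0.5291 0.1197 0.0678] [ 1.799e+02 -4.000e-02  9.003e+01] [ 0.22 -0.25 -1.32]
15.56 [0.5285 0.1193 0.067 ] [180.  -0.  90.] [-0.65  0.3  -0.4 ]
17.76 [0.5285 0.1193 0.3   ] [-180.    0.   90.] [0.12 0.1  0.57]
```

View pics/spare.png

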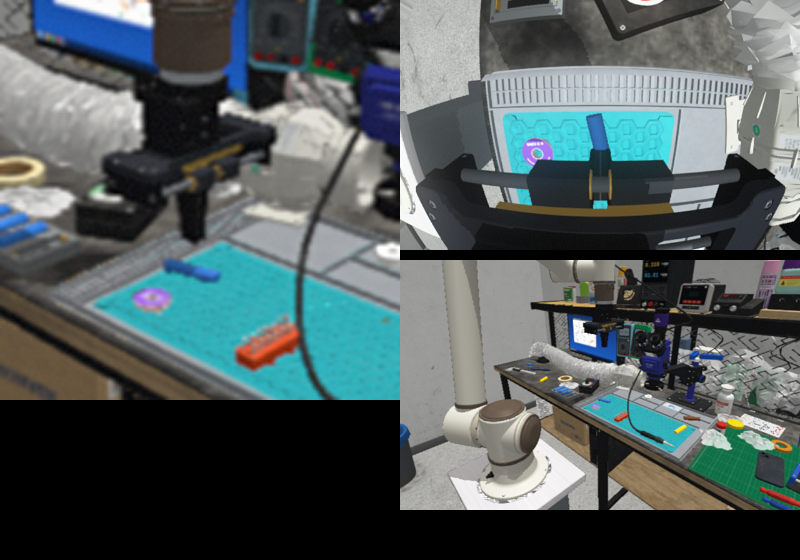

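The fingertips (scene crop (193,238)) stood just above the blue cell at (192,270). Everything is in place and the hand is raised clear.

```bash
python3 -c "
from workcell import env
print(env.close_job())"
```

```text
the job is handed in; nothing more can be done
None
```

I pointed at the middle of the empty bay (the rightmost one), then at the blue spare cell, holding each for about two seconds with the fingertips about 3 cm above it, then raised the hand clear and handed the job in; the pictures and force readings showed nothing touched or moved.

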